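Close the clay bin and build up a sectional vase mould

ROBOT

A 6-joint arm with a two-finger parallel gripper is mounted at the origin on the work surface. World frame = base frame: x ahead of the robot, y to its left, z up, the work surface at z = 0. Lengths are in m, angles in rad, forces in N, time in s.
With the tool pointing down it reaches from about 0.325 to 0.775 m from the base axis. Payload 9.3 kg.
Tool frame: the origin (TCP) lies at the very end of the fingers, on their centre line; the grasp point (between the pads) lies robot.hold_point_z behind it (robot.hold_point_z is the distance from the TCP to the grasp point, in m); z points along the fingers, y is the line along which they close (so a half turn about z gives the same grasp; the last joint's range is limited). The gripper opens to 85 mm and grips with 20 to 120 N. Pads are 22 mm wide; open, the fingers measure 114 mm over their backs; the gripper's body (76 mm by 85 mm) begins 54 mm behind the grasp point. The pads swing forward as they close: fully open they stand 13 mm farther back than shut.
Start: joints at [0.985, 0.259, 0.021, 1.334, 0, 1.418], TCP at [0.231, 0.499, 0.231] pointing down, gripper open.
Joint ranges: [-3.04, 3.04], [-0.91, 1.82], [-1.04, 1.36], [-1.92, 1.95], [-1.52, 1.45], [-3.14, 3.14]. Speed limits (rad/s): [2.22, 2.22, 2.79, 3.14, 3.14, 3.14].

INTERFACE

Orientations are given as a 3x3 rotation matrix whose columns are the frame's x, y, z axes.
In Python, from cell import robot gives the robot as it stands.
- The arm moves only by the tool carry_out, never from a script. Its argument "deltas" is a list that holds one entry, the list of rows, each a list of 7 numbers: the turn, a rotation vector about the world's x, y, z in degrees, then the shift along the world's x, y, z in m, then the closure, from 0 (fully open) to 1 (shut). In form: [[[rx, ry, rz, dx, dy, dz, gripper], ...]]. A call has 1 to 10 rows; each row is the pose to reach, as a shift and turn from the pose commanded when the call began; what a row does not reach only later rows make up. A row lasts 1/10 s, in which the tool goes at most 50 mm and 8.59 degrees, less where a joint would pass 70% of its speed; a pose out of reach is approached as far as the arm can. A call with a gripper value outside its range is refused whole. The fingers move at their own pace and stop on an object; "squeeze" is the grip in N (left out, the last holds). Time passes only in rows, so rows that repeat a pose let the fingers close. It gives the time, the measured TCP pose, the force, the opening and the grip force at its end, in the units of the state.
- robot.observe(): the state, without advancing time (a new reading comes with each control period).
- robot.grab_frame(name): name is "side" or "top"; returns the picture (420x560x3 uint8, red, green, blue); there is no depth.
- robot.camera_info(name): a dict with "K" (3x3 intrinsics, pixels), "dist" ([k1, k2, p1, p2, k3] as OpenCV has them; the pictures are not rectified), "world_to_cam" (4x4, takes a point from world to camera coordinates). Camera axes: x right, y down, z forward; pixel columns grow to the right and rows downward; lengths in m; the calibration is good to about 2 mm. A picture is of the moment at which its call begins. camera_info takes no time and is no camera call.
- robot.close_job(): hands the job in; it is judged then, once.
The state is a dict: "time": time; "joints": joint angles; "qd": joint speeds; "joint_torque": joint torques, N m; "position": TCP position; "eef_rot": TCP orientation; "ft_force": force on the tool from outside, world axes, zero at the start; "moment": the same for the moment, N m; "width": opening from 0.0 (shut) to 1.0 (fully open); "grasp_force": force on a finger pad.
Only numpy, scipy, OpenCV 4.12 (cv2) and the standard library are available. Lean on these libraries where they do the work, as an engineer would, in place of code of your own. Each camera call takes 0.05 s, during which the arm holds its last target. There are 200 camera calls.

TASK

Plaster crumbs must not get into the clay, so first slide the clay bin's cover fully shut over the clay; lift no plaster before that. Then build the vase mould on its base: press every mould section on the bench onto the studs of the one below, square and fully home with no gap, in one stack, and finish with the pouring collar pressed fully home on top. Dry plaster chips, so handle the pieces gently, with a grip of no more than about 40 N, and do not knock over any of the small pots.

Things in the scene. Friction and masses are not known exactly. Their poses are not given: they have to be found in the camera images.
- clay_cover (a joint): Slide of the clay bin's flat plywood cover (160 x 160 x 8 mm), in m: 0 = fully shut over the far bay with the clay blocks; grows to 0.163 as it slides along the bin's -x (towards the robot) over the near bay. About 2 N of friction; stays where it is left; hard stops at both ends
- cover_grip (a point): Point on the centre line of the dark wooden grip strip on the cover, 22 mm above the cover's upper face. The strip is 18 mm thick along the slide (point x), 70 mm long across it (point y) and rises 30 mm above the cover, from 94 to 124 mm above the bench; pinch it from above across its thickness. The cover shuts towards the point's +x
- clay_bin: Fixed grey bin, 340 (its x) by 170 (its y) by 85 mm tall with steel slide rails to 99 mm: far bay (+x) with clay blocks, near bay with hand tools. Origin: centre of its underside
- mould_base: Fixed plaster base of the mould, 90 (its x) by 56 (its y) mm block, solid, screwed on a plywood board 112 x 78 x 12 mm; its top face is 52 mm above the bench and carries two studs like those of a section. Origin: centre of the board's underside
- base_face (a point): Centre of the base's top face, where the first section's underside comes to rest; x along the line of the two studs, z up. Studs are a push fit and centre a piece up to 2 mm off: laid on, a piece stands about 3 mm proud under its own weight; a push of 15 N for a second drives it home. The top face, like the layers, is level
- section1: Loose plaster mould section, off-white block 90 (its x) by 56 (its y) by 34 mm tall, round 32 mm cavity right through. On top two round-headed studs, 12 mm across, 9.6 mm high, on its x axis 31 mm either side of centre; under them two matching sockets 11.5 mm deep. Half a turn makes no difference. 130 to 200 g. Origin: centre of its underside. Grip it across the 56 mm. May be absent
- section2: Another plaster mould section exactly like section1, same size, origin and axes; any section fits on any other. May be absent
- section3: Another plaster mould section exactly like section1, same size, origin and axes; any section fits on any other. May be absent
- section4: Another plaster mould section exactly like section1, same size, origin and axes; any section fits on any other. May be absent
- section5: Another plaster mould section exactly like section1, same size, origin and axes; any section fits on any other. May be absent
- collar: Loose plaster pouring collar, the top piece of the mould: plate 90 (its x) by 56 (its y) by 26 mm tall with the same two sockets underneath, no studs, and on top a round pouring lip 52 mm across that rises 16 mm more. Origin: centre of its underside; half a turn makes no difference; 110 to 175 g. Grip the plate across its 56 mm
- pot1: Small dry clay bowl, 44 mm across, 22 mm high, stands upright among the mould sections; origin at its foot
- pot2: Small dry clay bowl, 44 mm across, 22 mm high, stands upright among the mould sections; origin at its foot
- pot3: Small dry clay vase, 50 mm across, 66 mm high, stands upright beyond the mould pieces; origin at its foot
- pot4: Small dry clay vase, 50 mm across, 66 mm high, stands upright beyond the mould pieces; origin at its foot
- pot5: Dry clay jar, 68 mm across, 84 mm high, stands upright at the left; origin at its foot
Mind the look-alikes: they are no part of the job. What is shaped like the section4 but blue or green is not meant. Leave any yellow look-alike of the section3 alone.

How it is judged:
By the outcome, as a careful person would: the job done as asked, in the order asked, and still so for the second after the job is handed in, with the robot touching nothing.
Of section1, section2, section3, section4, section5 only 4 to 5 are there at a start; the rules pass over those that are not, and their reading is None.
At some moment in a run one of section1, section2, section3, section4, section5, collar may be knocked a few centimetres aside while the robot is not near it.
It also fails if it takes over 210 s, if anything falls off the work surface, if the arm or the gripper's body presses on something with over 40 N, if the wrist force passes 120 N, or if a joint passes its speed limit or range.

## Working session

There is one attempt and no reset: what is moved stays moved. The work goes in short steps, Python scripts to look and compute and a tool call to move; the robot and the scene stay as the last step left them, time stands still between calls to the robot, and variables do not carry over. Pictures are saved under pics/ and viewed, at most 14 in all, crops included, and the job is handed in when it is done.

Besides the shell and the picture viewer there is one more tool, called after "Call:" as name([rows], argument=value, ...), one row to a line, values as JSON. carry_out: Moves the arm, as the interface text tells. Its arguments: {"type":"object","properties":{"deltas":{"type":"array","items":{"type":"array","items":{"type":"array","items":{"type":"number"}}}},"squeeze":{"type":"number"}},"required":["deltas"]}

```bash
mkdir -p pics; ls; cat > h.py <<'E'
from cell import robot
import numpy as np, cv2
def snap(n,f):
    im=cv2.cvtColor(robot.grab_frame(n),cv2.COLOR_RGB2BGR); cv2.imwrite('pics/'+f,im); return im
def ray(n,uv):
    c=robot.camera_info(n);K=np.array(c['K'],float);d=np.array(c['dist'],float)
    p=cv2.undistortPoints(np.array(uv,float).reshape(-1,1,2),K,d).reshape(-1,2)
    T=np.array(c['world_to_cam']);R=T[:3,:3];t=T[:3,3]
    o=-R.T@t; return o,np.c_[p,np.ones(len(p))]@R
def at(n,uv,z):
    o,r=ray(n,uv); s=(z-o[2])/r[:,2]; return o+r*s[:,None]
def proj(n,P):
    c=robot.camera_info(n);T=np.array(c['world_to_cam'])
    return cv2.projectPoints(np.array(P,float).reshape(-1,1,3),cv2.Rodrigues(T[:3,:3])[0],T[:3,3],np.array(c['K'],float),np.array(c['dist'],float))[0].reshape(-1,2)
def crop(im,x0,y0,x1,y1,k,f): cv2.imwrite('pics/'+f,cv2.resize(im[y0:y1,x0:x1],None,fx=k,fy=k,interpolation=cv2.INTER_CUBIC))
E
python3 - <<'E'
from h import *
np.set_printoptions(precision=4,suppress=True)
a=snap('top','t0.png');b=snap('side','s0.png')
for n in('top','side'):
    o,r=ray(n,[[280,210]]);print(n,o,r, robot.camera_info(n)['K'])
print(robot.observe(),robot.hold_point_z)
E
```

```text
pics
top [0.3102 0.0605 1.2638] [[ 0.1898 -0.017  -0.9817]] [[513.875    0.     281.7787]
 [  0.     513.875  207.3763]
 [  0.       0.       1.    ]]
side [-0.0391  1.122   1.107 ] [[ 0.3605 -0.6665 -0.6527]] [[522.8549   0.     278.7284]
 [  0.     522.8549 201.3489]
 [  0.       0.       1.    ]]
{'time': 0.1, 'joints': array([0.9854, 0.2591, 0.0209, 1.3337, 0.    , 1.4182]), 'qd': array([ 0.0013, -0.0022,  0.0027, -0.    , -0.0002, -0.0004]), 'joint_torque': array([  0.0036, -55.6695,  34.507 ,   0.0116,  -0.0002,  -0.    ]), 'position': array([0.2305, 0.4991, 0.2307]), 'eef_rot': array([[-0.9078,  0.4194, -0.0007],
       [ 0.4194,  0.9078, -0.001 ],
       [ 0.0002, -0.0012, -1.    ]]), 'ft_force': array([ 0.2938, -0.3039,  0.207 ]), 'moment': array([0.0102, 0.0352, 0.0144]), 'grasp_force': 0.0, 'width': 0.9994323633533693} 0.0187
```

View pics/t0.png

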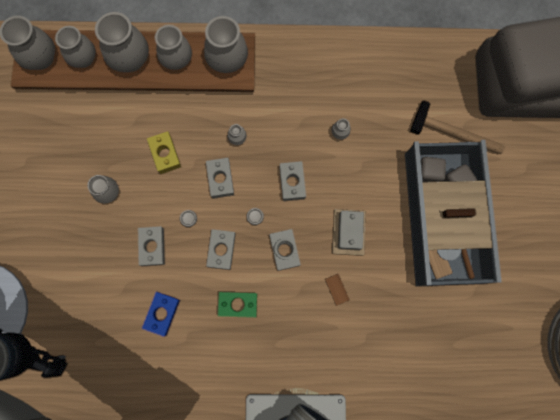

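View pics/s0.png

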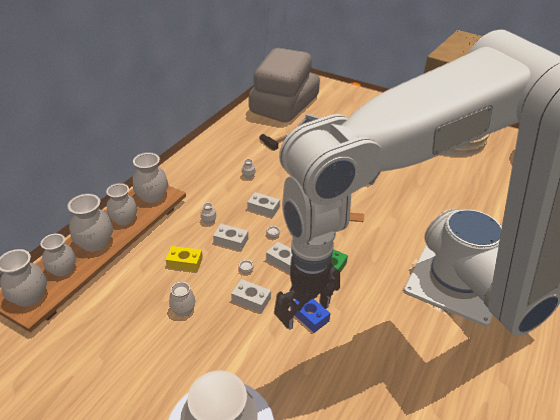

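Top view: candidates are the white two-stud blocks at (219,178), (292,181), (221,250) and (150,246), with (285,250) probably the collar. The fixed base on its board is at (350,230). Look-alikes to leave alone: yellow (163,152), blue (161,314), green (238,304). The cover grip strip is at (460,213). Next, close crops.

```bash
python3 - <<'E'
from h import *
a=cv2.imread('pics/t0.png')
crop(a,130,145,330,285,4,'c1.png');crop(a,325,130,505,290,3.7,'c2.png')
E
```

```text
(no output)
```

View pics/c1.png

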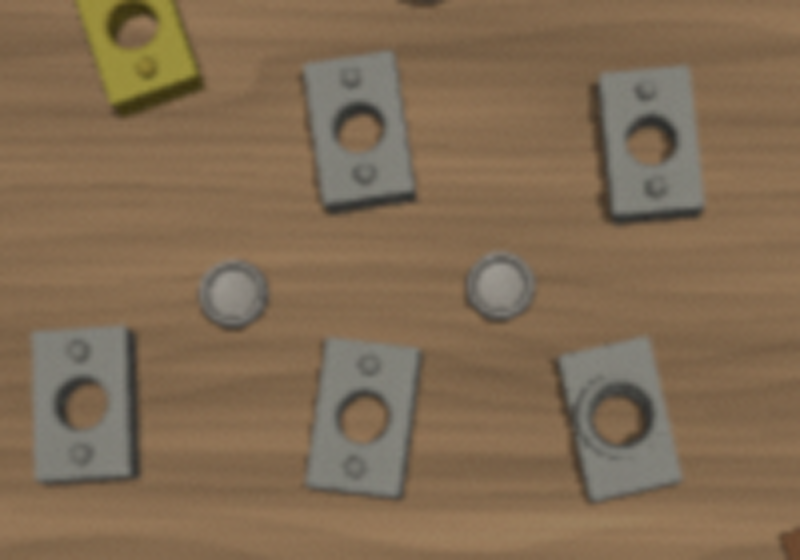

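View pics/c2.png

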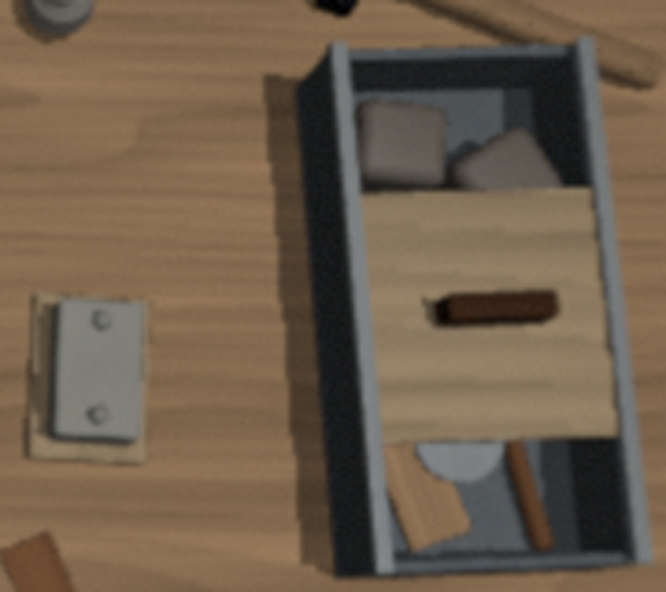

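```bash
cat > m.py <<'E'
from h import *
np.set_printoptions(precision=4,suppress=True)
def T(pts,o,k): return (np.array(pts,float)+.5)/k-.5+np.array(o)
def sec(name,st,co,zt,o,k,stud=True):
    if stud:
        s=at('top',T(st,o,k),zt+.008); d=s[0]-s[1]; print(name,'studs c',s.mean(0)[:2],'yaw',np.degrees(np.arctan2(d[1],d[0])).round(1),'dist',np.linalg.norm(d))
    c=at('top',T(co,o,k),zt);d=c[0]+c[1]-c[2]-c[3]
    print(name,'corn  c',c.mean(0)[:2],'yaw',np.degrees(np.arctan2(d[1],d[0])).round(1),'LW',np.linalg.norm(d)/2,np.linalg.norm(c[0]+c[3]-c[1]-c[2])/2)
E
python3 - <<'E'
from m import *
o=(130,145);k=4
sec('A',[(350,78),(364,174)],[(303,65),(392,52),(414,192),(326,205)],.034,o,k)
sec('B',[(645,91),(655,188)],[(600,74),(688,67),(702,208),(612,215)],.034,o,k)
sec('C',[(369,365),(354,467)],[(326,340),(420,349),(402,496),(307,486)],.034,o,k)
sec('D',[(78,351),(81,454)],[(32,333),(128,326),(134,475),(37,481)],.034,o,k)
sec('col',0,[(558,356),(648,338),(681,481),(592,500)],.026,o,k,False)
print('lip',at('top',T([(621,415)],o,k),.042))
print('pots',at('top',T([(234,294),(500,286)],o,k),.022))
o=(325,130);k=3.7
sec('base',[(101,320),(97,414)],[(58,300),(143,298),(137,438),(53,436)],.052,o,k)
print('strip',at('top',T([(447,292),(555,290),(558,318),(440,325)],o,k),.124))
r=at('top',T([(340,45),(385,570),(585,40),(640,560)],o,k),.099);print('rail',r,np.degrees(np.arctan2(*(r[0]-r[1])[1::-1])),np.degrees(np.arctan2(*(r[2]-r[3])[1::-1])))
print('cover',at('top',T([(362,192),(590,187),(617,437),(378,440)],o,k),.094))
E
```

```text
A studs c [0.6294 0.1897] yaw 9.8 dist 0.061417937477825764
A corn  c [0.6301 0.1895] yaw 10.6 LW 0.0903242839569855 0.05488988981433384
B studs c [0.6231 0.0102] yaw 5.9 dist 0.06154745733913104
B corn  c [0.6244 0.0096] yaw 5.3 LW 0.08994935630106789 0.05517748161078022
C studs c [0.4514 0.1815] yaw -6.6 dist 0.061439124667583424
C corn  c [0.4514 0.181 ] yaw -5.5 LW 0.08859092982742821 0.05691861328521003
D studs c [0.4577 0.3493] yaw 4.9 dist 0.06175831016374442
D corn  c [0.4581 0.3492] yaw 5.3 LW 0.08966118660079442 0.057586072925669855
col corn  c [0.4532 0.0274] yaw 13.4 LW 0.08930954341907232 0.055315362089239525
lip [[0.4533 0.027  0.042 ]]
pots [[0.5276 0.2636 0.022 ]
 [0.5344 0.1012 0.022 ]]
base studs c [ 0.4995 -0.1304] yaw -3.5 dist 0.06123728813983641
base corn  c [ 0.5002 -0.1309] yaw -3.4 LW 0.09046708801012199 0.05488227418915557
strip [[ 0.5382 -0.3368  0.124 ]
 [ 0.5403 -0.4045  0.124 ]
 [ 0.5227 -0.4052  0.124 ]
 [ 0.5175 -0.3313  0.124 ]]
rail [[ 0.7052 -0.2848  0.099 ]
 [ 0.3693 -0.2977  0.099 ]
 [ 0.7112 -0.4457  0.099 ]
 [ 0.3763 -0.4567  0.099 ]] 2.196107841728267 1.8715336353235927
cover [[ 0.6088 -0.296   0.094 ]
 [ 0.614  -0.4441  0.094 ]
 [ 0.4529 -0.4499  0.094 ]
 [ 0.4498 -0.2986  0.094 ]]
```

Call:
carry_out([
  [[0,0,-31,0.075,-0.217,0,0.4],[0,0,-63.2,0.15,-0.435,0,0.4],[0,0,-63.2,0.15,-0.435,0,0.4],[0,0,-63.2,0.15,-0.435,0,0.4],[0,0,-63.2,0.15,-0.435,0,0.4],[0,0,-63.2,0.15,-0.435,0,0.4],[0,0,-63.2,0.15,-0.435,0,0.4],[0,0,-63.2,0.15,-0.435,0,0.4],[0,0,-63.2,0.15,-0.435,0,0.4],[0,0,-63.2,0.15,-0.435,0,0.4]],
], squeeze=35)

```text
time: 1.1
position: [0.3818, 0.0602, 0.2311]
eef_rot: [[-0.03, 1.0, 0.0], [1.0, 0.03, -0.001], [-0.001, -0.0, -1.0]]
ft_force: [0.1, -0.3, 0.3]
width: 0.598
grasp_force: 0.0
```

Call:
carry_out([
  [[0,0,0,0.149,-0.43,-0.03,0.4],[0,0,0,0.149,-0.43,-0.03,0.4],[0,0,0,0.149,-0.43,-0.03,0.4],[0,0,0,0.149,-0.43,-0.03,0.4],[0,0,0,0.149,-0.43,-0.03,0.4],[0,0,0,0.149,-0.43,-0.03,0.4],[0,0,0,0.149,-0.43,-0.03,0.4],[0,0,0,0.149,-0.43,-0.03,0.4],[0,0,0,0.149,-0.43,-0.03,0.4],[0,0,0,0.149,-0.43,-0.03,0.4]],
])

```text
time: 2.1
position: [0.5305, -0.3699, 0.1984]
eef_rot: [[-0.032, 0.999, -0.002], [0.999, 0.032, 0.001], [0.001, -0.002, -1.0]]
ft_force: [0.1, 0.2, -0.3]
width: 0.598
grasp_force: 0.0
```

Call:
carry_out([
  [[0,0,0,0,0,-0.05,0.4],[0,0,0,0,0,-0.09,0.4],[0,0,0,0,0,-0.101,0.4],[0,0,0,0,0,-0.101,0.7],[0,0,0,0,0,-0.101,1],[0,0,0,0,0,-0.101,1],[0,0,0,0,0,-0.101,1],[0,0,0,0,0,-0.101,1],[0,0,0,0,0,-0.101,1],[0,0,0,0,0,-0.101,1]],
])

```text
time: 3.1
position: [0.5307, -0.3661, 0.1027]
eef_rot: [[-0.035, 0.999, 0.003], [0.999, 0.035, -0.002], [-0.002, 0.003, -1.0]]
ft_force: [0.6, 2.7, 6.7]
width: 0.202
grasp_force: 37.7
```

Call:
carry_out([
  [[0,0,0,0.012,0,0.003,1],[0,0,0,0.024,0.001,0.003,1],[0,0,0,0.036,0.001,0.003,1],[0,0,0,0.048,0.002,0.003,1],[0,0,0,0.06,0.002,0.003,1],[0,0,0,0.07,0.0025,0.003,1],[0,0,0,0.078,0.003,0.003,1],[0,0,0,0.083,0.003,0.003,1],[0,0,0,0.083,0.003,0.003,1]],
])

```text
time: 4.0
position: [0.6136, -0.3626, 0.1028]
eef_rot: [[-0.035, 0.999, 0.001], [0.999, 0.035, 0.0], [0.0, 0.001, -1.0]]
ft_force: [2.5, -3.4, -15.8]
width: 0.2
grasp_force: 36.6
```

Call:
carry_out([
  [[0,0,0,0.003,0,-0.002,1],[0,0,0,0.006,0,-0.002,1],[0,0,0,0.009,0,-0.002,1],[0,0,0,0.011,0,-0.002,1],[0,0,0,0.013,0,-0.002,1],[0,0,0,0.013,0,-0.002,1]],
])

```text
time: 4.6
position: [0.6247, -0.3622, 0.1027]
eef_rot: [[-0.035, 0.999, -0.001], [0.999, 0.035, 0.0], [0.0, -0.001, -1.0]]
ft_force: [-10.2, 5.3, 8.7]
width: 0.202
grasp_force: 39.9
```

Call:
carry_out([
  [[0,0,0,-0.002,0,0.001,0.4],[0,0,0,-0.002,0,0.001,0.4],[0,0,0,-0.002,0,0.02,0.4],[0,0,0,-0.002,0,0.06,0],[0,0,0,-0.002,0,0.11,0],[0,0,0,-0.002,0,0.15,0]],
])

```text
time: 5.2
position: [0.624, -0.3629, 0.2543]
eef_rot: [[-0.035, 0.999, 0.002], [0.999, 0.035, -0.002], [-0.002, 0.002, -1.0]]
ft_force: [2.1, 0.1, 0.2]
width: 0.998
grasp_force: 0.0
```

```bash
python3 - <<'E'
from h import *
a=snap('top','t1.png');b=snap('side','s1.png')
x=cv2.resize(b[130:330,220:480],None,fx=3,fy=3,interpolation=cv2.INTER_CUBIC)
cv2.imwrite('pics/c3.png',x[:600,:800])
crop(a,325,130,505,290,3.7,'c4.png')
print(robot.observe()['position'])
E
```

```text
[ 0.62522795 -0.36388211  0.2585142 ]
```

View pics/c3.png

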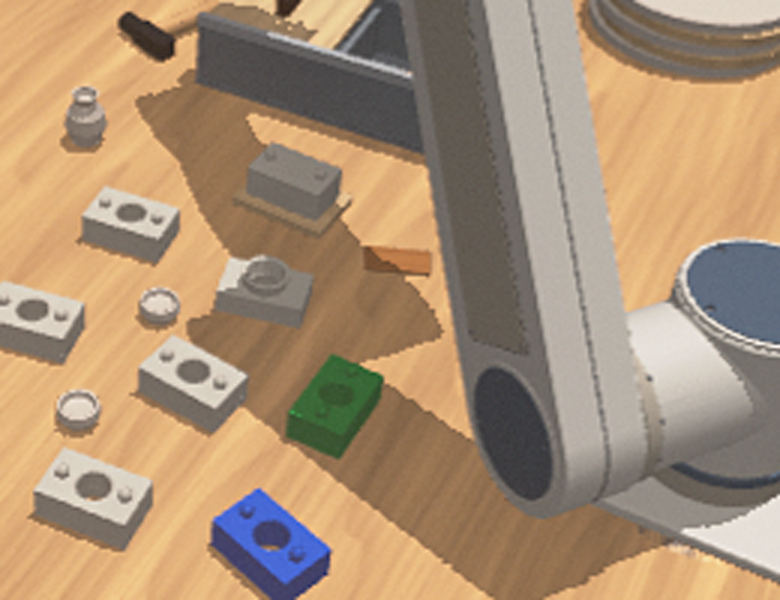

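View pics/t1.png

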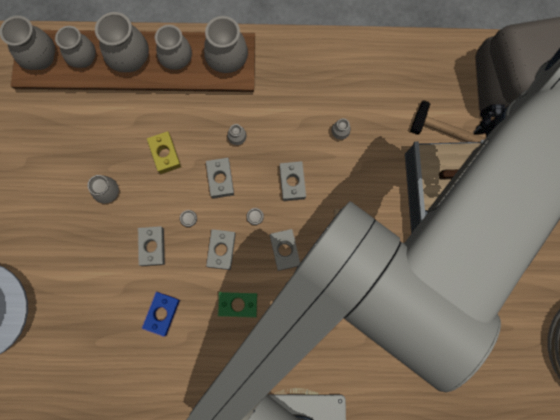

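The cover now lies over the far bay, with the strip at (453,174), and no piece has moved. I'll cross-check with the side view.

```bash
python3 - <<'E'
from m import *
o=(220,130);k=3
for n,s,z in [('base',[(271,154),(320,174)],.060),('B',[(113,200),(157,217)],.042),('C',[(168,356),(219,382)],.042),('D',[(62,470),(125,494)],.042)]:
    p=at('side',T(s,o,k),z);print(n,p.mean(0),np.degrees(np.arctan2(*(p[1]-p[0])[1::-1])),np.linalg.norm(p[0]-p[1]))
E
```

```text
base [ 0.4961 -0.1233  0.06  ] 176.30446125818642 0.06157779092160695
B [0.6173 0.0138 0.042 ] 179.9225140861358 0.05462937699180303
C [0.4473 0.1901 0.042 ] 174.95750294014434 0.05860838656152427
D [0.4549 0.3565 0.042 ] -175.26786631860185 0.062246196455625354
```

Call:
carry_out([
  [[0,0,8.5,0,0.037,-0.01,0],[0,0,17,0,0.075,-0.02,0],[0,0,25.5,0,0.112,-0.03,0],[0,0,34,0,0.15,-0.04,0],[0,0,42.5,0,0.187,-0.05,0],[0,0,51,0,0.224,-0.05,0],[0,0,59.5,0,0.261,-0.05,0],[0,0,68,0,0.3,-0.05,0],[0,0,76.5,0,0.34,-0.05,0],[0,0,85,0,0.373,-0.05,0]],
], squeeze=30)

```text
time: 6.3
position: [0.6238, 0.0122, 0.2014]
eef_rot: [[-0.999, 0.046, 0.001], [0.046, 0.999, 0.0], [-0.001, 0.0, -1.0]]
ft_force: [0.2, -0.1, -0.3]
width: 1.001
grasp_force: 0.0
```

Call:
carry_out([
  [[0,0,8.5,0,0,-0.02,0],[0,0,8.6,0,0,-0.04,0],[0,0,8.6,0,0,-0.07,0],[0,0,8.6,0,0,-0.1,0],[0,0,8.6,0,0,-0.12,0],[0,0,8.6,0,0,-0.12,0]],
])

```text
time: 6.9
position: [0.6224, 0.0104, 0.0784]
eef_rot: [[-0.995, -0.097, -0.004], [-0.097, 0.995, 0.001], [0.004, 0.001, -1.0]]
ft_force: [-0.3, -0.2, 0.3]
width: 1.002
grasp_force: 0.0
```

Call:
carry_out([
  [[0,0,0,0.001,0,-0.04,0],[0,0,0,0.001,0,-0.06,0],[0,0,0,0.001,0,-0.073,0],[0,0,0,0.001,0,-0.073,0]],
])

```text
time: 7.3
position: [0.6245, 0.0102, 0.0076]
eef_rot: [[-0.995, -0.097, -0.001], [-0.097, 0.995, 0.0], [0.001, 0.0, -1.0]]
ft_force: [0.3, 0.9, -0.6]
width: 1.005
grasp_force: 0.0
```

```bash
python3 - <<'E'
from m import *
s=robot.observe();print(s['position'],s['eef_rot'],s['ft_force'])
E
```

```text
[0.6245 0.0102 0.0076] [[-0.9952 -0.0975 -0.0013]
 [-0.0975  0.9952  0.0001]
 [ 0.0012  0.0003 -1.    ]] [ 0.2827  0.8867 -0.5646]
```

Position good; close, then lift.

Call:
carry_out([
  [[0,0,0,0,0,-0.002,0.2],[0,0,0,0,0,-0.002,0.4],[0,0,0,0,0,-0.002,0.6],[0,0,0,0,0,-0.002,0.6],[0,0,0,0,0,-0.002,0.6],[0,0,0,0,0,-0.002,0.6]],
])

```text
time: 7.9
position: [0.6255, 0.0102, 0.0077]
eef_rot: [[-0.995, -0.098, 0.002], [-0.098, 0.995, -0.0], [-0.002, -0.001, -1.0]]
ft_force: [-1.0, 1.0, 6.0]
width: 0.65
grasp_force: 32.3
```

```bash
python3 - <<'E'
from m import *
s=robot.observe();print(s['position'],s['eef_rot'],s['ft_force'],s['width'],s['joints'])
E
```

```text
[0.6255 0.0102 0.0077] [[-0.9952 -0.0977  0.0025]
 [-0.0977  0.9952 -0.0003]
 [-0.0024 -0.0005 -1.    ]] [-1.0034  1.045   5.9575] 0.6499765901270198 [-0.1177  0.5233 -0.1631  0.8819  0.     -0.2155]
```

Call:
carry_out([
  [[0,0,0,0,0,0.02,0.6],[0,0,0,0,0,0.06,0.6],[0,0,0,0,0,0.1,0.6],[0,0,-4,-0.03,-0.035,0.11,0.6],[0,0,-9,-0.06,-0.07,0.11,0.6],[0,0,-9,-0.09,-0.105,0.11,0.6],[0,0,-9,-0.115,-0.13,0.11,0.6],[0,0,-9,-0.124,-0.141,0.11,0.6],[0,0,-9,-0.124,-0.141,0.11,0.6],[0,0,-9,-0.124,-0.141,0.11,0.6]],
])

```text
time: 8.9
position: [0.5013, -0.1306, 0.1166]
eef_rot: [[-0.998, 0.06, 0.001], [0.06, 0.998, 0.0], [-0.001, 0.0, -1.0]]
ft_force: [0.3, 0.3, -2.6]
width: 0.65
grasp_force: 33.2
```

```bash
python3 - <<'E'
from m import *
s=robot.observe();print(s['position'],s['eef_rot'],s['ft_force'],s['width'],s['moment'])
b=snap('side','s2.png')
x=cv2.resize(b[130:255,240:400],None,fx=4.8,fy=4.8,interpolation=cv2.INTER_CUBIC);cv2.imwrite('pics/c5.png',x)
E
```

```text
[ 0.5013 -0.1306  0.1166] [[-0.9982  0.0598  0.0009]
 [ 0.0598  0.9982  0.    ]
 [-0.0009  0.0001 -1.    ]] [ 0.3075  0.3074 -2.6422] 0.6503332146128209 [-0.0247  0.0493 -0.0438]
```

View pics/c5.png

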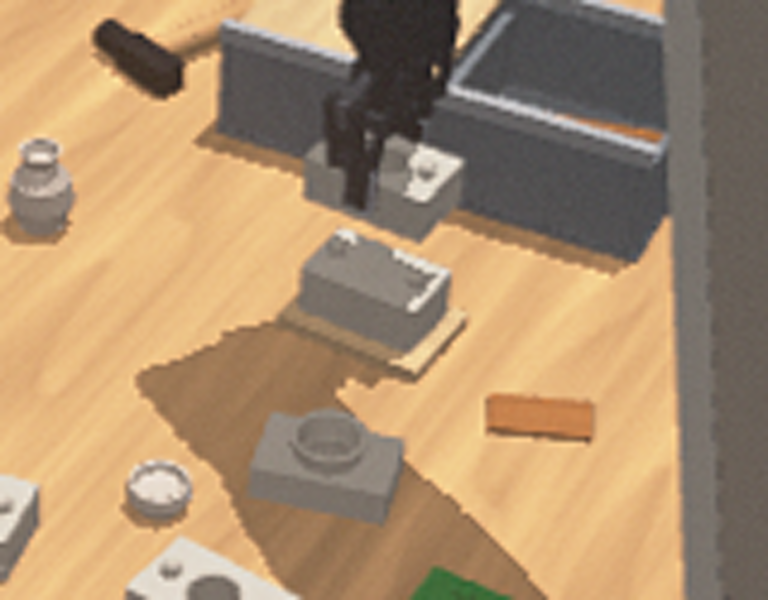

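```bash
python3 - <<'E'
from m import *
o=(240,130);k=4.8
h=at('side',T([(306,203),(417,240)],o,k),.1089)
b=at('side',T([(302,279),(411,313)],o,k),.052)
print(h,b,h.mean(0)-b.mean(0))
R=lambda a:np.array([[np.cos(a),-np.sin(a)],[np.sin(a),np.cos(a)]])
for n,c,z in[('h',(0.4998,-.1306),.1089),('b',(0.4998,-.1306),.052)]:
    P=[list(np.array(c)+R(np.radians(-3.45))@np.array(q))+[z] for q in[(.045,.028),(-.045,.028)]]
    print(n,((proj('side',P)-o+.5)*k-.5))
E
```

```text
[[ 0.5404 -0.0986  0.1089]
 [ 0.4592 -0.1005  0.1089]] [[ 0.5356 -0.09    0.052 ]
 [ 0.4561 -0.0955  0.052 ]] [ 0.0039 -0.0068  0.0569]
h [[302.779  195.0416]
 [420.2864 241.7543]]
b [[298.4678 262.0361]
 [413.333  309.2031]]
```

Call:
carry_out([
  [[0,0,0,0,0,-0.03,0.6],[0,0,0,0,0,-0.038,0.6],[0,0,0,0,0,-0.043,0.6],[0,0,0,0,0,-0.046,0.6],[0,0,0,0,0,-0.049,0.6],[0,0,0,0,0,-0.051,0.6],[0,0,0,0,0,-0.051,0.6]],
])

```text
time: 9.65
position: [0.5008, -0.1308, 0.0654]
eef_rot: [[-0.998, 0.059, 0.0], [0.059, 0.998, -0.0], [-0.0, -0.0, -1.0]]
ft_force: [-0.1, -0.6, -1.8]
width: 0.651
grasp_force: 33.1
```

Call:
carry_out([
  [[0,0,0,0,0,-0.002,0.6],[0,0,0,0,0,-0.004,0.6],[0,0,0,0,0,-0.006,0.6],[0,0,0,0,0,-0.008,0.6],[0,0,0,0,0,-0.008,0.6]],
])

```text
time: 10.15
position: [0.5005, -0.131, 0.0596]
eef_rot: [[-0.998, 0.059, 0.001], [0.059, 0.998, -0.002], [-0.002, -0.001, -1.0]]
ft_force: [-10.8, 1.4, 25.7]
width: 0.652
grasp_force: 36.4
```

Call:
carry_out([
  [[0,0,0,-0.001,0,0,0.6],[0,0,0,-0.001,0,0,0.6],[0,0,0,-0.001,0,0,0.6],[0,0,0,-0.001,0,0,0.6],[0,0,0,-0.001,0,0,0.6],[0,0,0,-0.001,0,0,0.6],[0,0,0,-0.001,0,0,0.6],[0,0,0,-0.001,0,0,0.6]],
])

```text
time: 10.95
position: [0.5005, -0.1311, 0.0596]
eef_rot: [[-0.998, 0.059, 0.003], [0.059, 0.998, -0.001], [-0.003, -0.001, -1.0]]
ft_force: [-5.9, 2.1, 22.0]
width: 0.649
grasp_force: 36.1
```

Call:
carry_out([
  [[0,0,0,-0.001,0,0.002,0.2],[0,0,0,-0.001,0,0.002,0],[0,0,0,-0.001,0,0.002,0],[0,0,0,0,0,0.03,0],[0,0,0,0,0,0.07,0],[0,0,0,0,0,0.1,0]],
])

```text
time: 11.55
position: [0.4999, -0.1308, 0.1588]
eef_rot: [[-0.998, 0.059, 0.0], [0.059, 0.998, -0.0], [-0.0, -0.0, -1.0]]
ft_force: [-0.3, 0.1, -1.0]
width: 0.998
grasp_force: 0.0
```

Call:
carry_out([
  [[0,0,-2.5,-0.008,0.045,0,0],[0,0,-2.5,-0.016,0.09,0,0],[0,0,-2.5,-0.024,0.135,0,0],[0,0,-2.5,-0.032,0.18,0,0],[0,0,-2.5,-0.04,0.225,0,0],[0,0,-2.5,-0.047,0.27,0,0],[0,0,-2.5,-0.05,0.305,-0.02,0],[0,0,-2.5,-0.05,0.3124,-0.06,0],[0,0,-2.5,-0.05,0.3124,-0.1,0],[0,0,-2.5,-0.05,0.3124,-0.1,0]],
])

```text
time: 12.55
position: [0.4465, 0.1815, 0.0533]
eef_rot: [[-0.995, 0.102, -0.008], [0.102, 0.995, -0.002], [0.008, -0.003, -1.0]]
ft_force: [-0.1, 0.4, 0.8]
width: 0.998
grasp_force: 0.0
```

```bash
python3 - <<'E'
from m import *
s=robot.observe();print(s['position'],s['eef_rot'],s['ft_force'],s['time'])
b=snap('side','s3.png');a=snap('top','t3.png')
x=cv2.resize(b[140:230,220:320],None,fx=5,fy=5,interpolation=cv2.INTER_CUBIC)
y=cv2.resize(a[200:260,315:375],None,fx=5,fy=5,interpolation=cv2.INTER_CUBIC)
c=np.zeros((450,800,3),np.uint8);c[:,:500]=x;c[:300,500:]=y;cv2.imwrite('pics/c6.png',c)
E
```

```text
[0.4465 0.1815 0.0533] [[-0.9948  0.1016 -0.0079]
 [ 0.1017  0.9948 -0.0017]
 [ 0.0077 -0.0025 -1.    ]] [-0.1272  0.4026  0.7908] 12.55
```

View pics/c6.png

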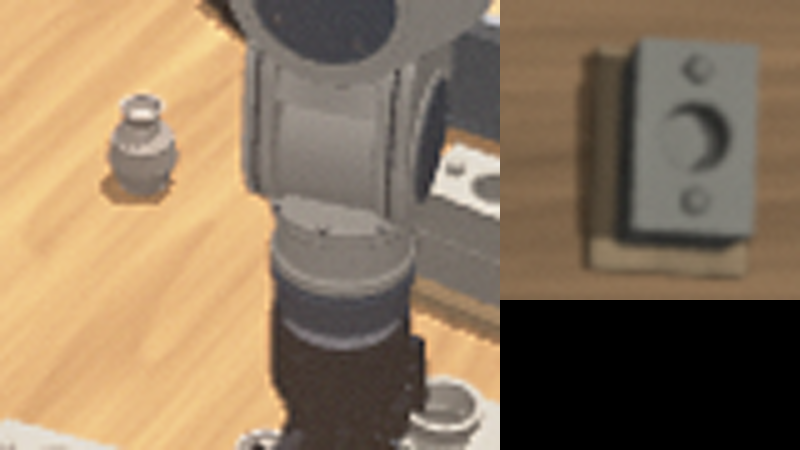

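```bash
cat >> m.py <<'E'
PX={'A':(219,178),'B':(292,181),'C':(221,250),'D':(150,246),'col':(285,250)}
def moved(names,f):
    a=cv2.imread('pics/t0.png',0).astype(np.float32);b=cv2.imread('pics/'+f,0).astype(np.float32)
    for n in names:
        u,v=PX[n];t=a[v-24:v+24,u-20:u+20];r=cv2.matchTemplate(b[v-44:v+44,u-40:u+40],t,cv2.TM_CCOEFF_NORMED)
        _,m,_,l=cv2.minMaxLoc(r);print(n,'shift px',l[0]-20,l[1]-20,'score',round(m,3))
E
python3 - <<'E'
from m import *
sec('st1',[(198,68),(194,201)],[(140,40),(257,45),(253,235),(132,232)],.086,(315,200),5)
moved(['A','D','col'],'t3.png');print(robot.observe()['position'])
E
```

```text
st1 studs c [ 0.4996 -0.1307] yaw -2.9 dist 0.06237765910692949
st1 corn  c [ 0.4995 -0.1318] yaw -2.9 LW 0.09015568742910973 0.05561227169855233
A shift px 0 0 score 0.735
D shift px 0 0 score 0.581
col shift px 0 0 score 0.996
[0.4495 0.1816 0.0576]
```

Call:
carry_out([
  [[0,0,0,0.002,0,-0.03,0],[0,0,0,0.002,0,-0.05,0],[0,0,0,0.002,0,-0.05,0],[0,0,0,0.002,0,-0.05,0.2],[0,0,0,0.002,0,-0.05,0.4],[0,0,0,0.002,0,-0.05,0.6],[0,0,0,0.002,0,-0.05,0.6],[0,0,0,0.002,0,-0.05,0.6],[0,0,0,0.002,0,-0.05,0.6]],
])

```text
time: 13.55
position: [0.453, 0.1818, 0.0093]
eef_rot: [[-0.995, 0.103, 0.003], [0.103, 0.995, 0.0], [-0.003, 0.001, -1.0]]
ft_force: [-0.2, -0.2, 6.6]
width: 0.652
grasp_force: 30.5
```

Call:
carry_out([
  [[0,0,0,0,0,0.03,0.6],[0,0,0,0,0,0.07,0.6],[0,0,0,0,0,0.11,0.6],[0,0,2.7,0.006,-0.04,0.135,0.6],[0,0,2.7,0.014,-0.085,0.135,0.6],[0,0,2.7,0.021,-0.13,0.135,0.6],[0,0,2.7,0.028,-0.175,0.135,0.6],[0,0,2.7,0.036,-0.22,0.135,0.6],[0,0,2.7,0.043,-0.265,0.135,0.6],[0,0,2.7,0.048,-0.3,0.135,0.6]],
])

```text
time: 14.55
position: [0.5, -0.121, 0.1437]
eef_rot: [[-0.998, 0.057, 0.002], [0.057, 0.998, -0.001], [-0.002, -0.001, -1.0]]
ft_force: [0.6, 0.7, -1.6]
width: 0.651
grasp_force: 34.2
```

Call:
carry_out([
  [[0,0,0,0,-0.0128,0,0.6],[0,0,0,0,-0.0128,0,0.6],[0,0,0,0,-0.0128,0,0.6],[0,0,0,0,-0.0128,0,0.6]],
])

```text
time: 14.95
position: [0.4995, -0.1299, 0.1427]
eef_rot: [[-0.999, 0.055, 0.0], [0.055, 0.999, 0.0], [-0.0, 0.0, -1.0]]
ft_force: [-0.3, 0.5, -1.9]
width: 0.648
grasp_force: 34.2
```

Call:
carry_out([
  [[0,0,0,0.001,-0.001,-0.025,0.6],[0,0,0,0.001,-0.001,-0.034,0.6],[0,0,0,0.001,-0.001,-0.039,0.6],[0,0,0,0.001,-0.001,-0.042,0.6],[0,0,0,0.001,-0.001,-0.044,0.6],[0,0,0,0.001,-0.001,-0.046,0.6],[0,0,0,0.001,-0.001,-0.048,0.6],[0,0,0,0.001,-0.001,-0.05,0.6],[0,0,0,0.001,-0.001,-0.05,0.6]],
])

```text
time: 15.85
position: [0.5015, -0.1313, 0.0951]
eef_rot: [[-0.998, 0.055, 0.004], [0.055, 0.999, 0.0], [-0.004, 0.001, -1.0]]
ft_force: [-5.8, 7.1, 23.8]
width: 0.651
grasp_force: 37.2
```

Call:
carry_out([
  [[0,0,0,0,0.001,0,0.6],[0,0,0,0,0.001,0,0.6],[0,0,0,0,0.001,0,0.6],[0,0,0,0,0.001,0,0.6],[0,0,0,0,0.001,0,0.6],[0,0,0,0,0.001,0,0.6],[0,0,0,0,0.001,0,0.6],[0,0,0,0,0.001,0,0.6]],
])

```text
time: 16.65
position: [0.5015, -0.1312, 0.0951]
eef_rot: [[-0.998, 0.055, 0.004], [0.055, 0.998, -0.001], [-0.004, -0.001, -1.0]]
ft_force: [-5.3, 3.9, 23.8]
width: 0.65
grasp_force: 37.1
```

Call:
carry_out([
  [[0,0,0,0,0,0.002,0.2],[0,0,0,0,0,0.002,0],[0,0,0,0,0,0.002,0],[0,0,0,0,0,0.03,0],[0,0,0,0,0,0.07,0],[0,0,0,0,0,0.1,0]],
])

```text
time: 17.25
position: [0.5008, -0.1312, 0.1939]
eef_rot: [[-0.998, 0.056, 0.0], [0.056, 0.998, -0.0], [-0.0, -0.0, -1.0]]
ft_force: [1.5, -0.4, 0.9]
width: 0.998
grasp_force: 0.0
```

Call:
carry_out([
  [[0,0,5,0.017,0.042,0,0],[0,0,10,0.034,0.084,0,0],[0,0,13.4,0.051,0.126,0,0],[0,0,13.4,0.068,0.168,0,0],[0,0,13.4,0.085,0.21,-0.02,0],[0,0,13.4,0.102,0.252,-0.04,0],[0,0,13.4,0.119,0.294,-0.06,0],[0,0,13.4,0.129,0.321,-0.08,0],[0,0,13.4,0.129,0.321,-0.08,0],[0,0,13.4,0.129,0.321,-0.08,0]],
])

```text
time: 18.25
position: [0.6293, 0.1903, 0.1112]
eef_rot: [[-0.984, -0.178, -0.002], [-0.178, 0.984, -0.001], [0.002, -0.0, -1.0]]
ft_force: [-0.4, 0.1, 0.4]
width: 1.0
grasp_force: 0.0
```

```bash
python3 - <<'E'
from m import *
s=robot.observe();print(s['position'],s['eef_rot'][:,0],s['time'])
a=snap('top','t4.png');b=snap('side','s4.png');moved(['D','col'],'t4.png')
x=cv2.resize(b[130:310,200:340],None,fx=3.3,fy=3.3,interpolation=cv2.INTER_CUBIC)[:590]
y=cv2.resize(a[200:260,315:375],None,fx=5,fy=5,interpolation=cv2.INTER_CUBIC)
c=np.zeros((590,x.shape[1]+300,3),np.uint8);c[:x.shape[0],:x.shape[1]]=x;c[:300,-300:]=y;c[-280:,-300:]=cv2.resize(a[140:215,180:260],(300,280));cv2.imwrite('pics/c7.png',c)
E
```

```text
[0.6293 0.1903 0.1112] [-0.984  -0.1784  0.0021] 18.25
D shift px -14 1 score 0.491
col shift px 0 0 score 0.996
```

View pics/c7.png

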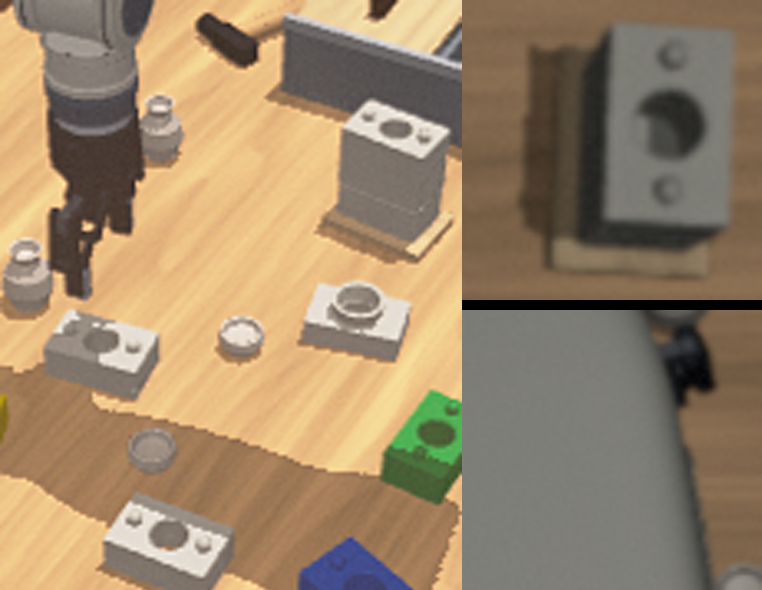

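Stack stands square with tight seams, studs at top-crop (673,55) and (667,190). A, at side px about (230,233), and D, about (251,292), are where they started.

Call:
carry_out([
  [[0,0,0,0,0,-0.04,0],[0,0,0,0,0,-0.08,0],[0,0,0,0,0,-0.103,0],[0,0,0,0,0,-0.103,0],[0,0,0,0,0,-0.103,0.2],[0,0,0,0,0,-0.103,0.4],[0,0,0,0,0,-0.103,0.6],[0,0,0,0,0,-0.103,0.6],[0,0,0,0,0,-0.103,0.6],[0,0,0,0,0,-0.103,0.6]],
])

```text
time: 19.35
position: [0.6311, 0.1897, 0.0119]
eef_rot: [[-0.984, -0.177, 0.004], [-0.177, 0.984, 0.0], [-0.004, -0.001, -1.0]]
ft_force: [-1.4, -2.7, 7.1]
width: 0.646
grasp_force: 31.8
```

Call:
carry_out([
  [[0,0,0,0,0,0.03,0.6],[0,0,0,0,0,0.07,0.6],[0,0,0,0,0,0.12,0.6],[0,0,-4,-0.012,-0.03,0.16,0.6],[0,0,-8,-0.03,-0.075,0.17,0.6],[0,0,-13.3,-0.048,-0.12,0.17,0.6],[0,0,-13.3,-0.066,-0.165,0.17,0.6],[0,0,-13.3,-0.084,-0.208,0.17,0.6],[0,0,-13.3,-0.102,-0.25,0.17,0.6],[0,0,-13.3,-0.118,-0.29,0.17,0.6]],
])

```text
time: 20.35
position: [0.5107, -0.1017, 0.1807]
eef_rot: [[-0.999, 0.054, 0.002], [0.054, 0.999, -0.001], [-0.002, -0.001, -1.0]]
ft_force: [1.2, 0.3, -2.3]
width: 0.645
grasp_force: 33.7
```

Call:
carry_out([
  [[0,0,0,-0.012,-0.031,0,0.6],[0,0,0,-0.012,-0.031,0,0.6],[0,0,0,-0.012,-0.031,0,0.6],[0,0,0,-0.012,-0.031,0,0.6]],
])

```text
time: 20.75
position: [0.4999, -0.1306, 0.1799]
eef_rot: [[-0.999, 0.054, 0.001], [0.054, 0.999, -0.0], [-0.001, -0.0, -1.0]]
ft_force: [0.1, -0.9, -1.4]
width: 0.649
grasp_force: 33.7
```

Call:
carry_out([
  [[0,0,0,0.0007,-0.0005,-0.025,0.6],[0,0,0,0.0007,-0.0005,-0.034,0.6],[0,0,0,0.0007,-0.0005,-0.039,0.6],[0,0,0,0.0007,-0.0005,-0.042,0.6],[0,0,0,0.0007,-0.0005,-0.044,0.6],[0,0,0,0.0007,-0.0005,-0.046,0.6],[0,0,0,0.0007,-0.0005,-0.048,0.6],[0,0,0,0.0007,-0.0005,-0.05,0.6],[0,0,0,0.0007,-0.0005,-0.05,0.6]],
])

```text
time: 21.65
position: [0.5004, -0.1313, 0.1316]
eef_rot: [[-0.999, 0.054, 0.002], [0.054, 0.999, -0.0], [-0.002, -0.0, -1.0]]
ft_force: [-9.2, 4.7, 18.7]
width: 0.648
grasp_force: 36.2
```

Call:
carry_out([
  [[0,0,0,-0.001,0,-0.001,0.6],[0,0,0,-0.001,0,-0.001,0.6],[0,0,0,-0.001,0,-0.001,0.6],[0,0,0,-0.001,0,-0.001,0.6],[0,0,0,-0.001,0,-0.001,0.6],[0,0,0,-0.001,0,-0.001,0.6],[0,0,0,-0.001,0,-0.001,0.6],[0,0,0,-0.001,0,-0.001,0.6]],
])

```text
time: 22.45
position: [0.5003, -0.1313, 0.1316]
eef_rot: [[-0.999, 0.054, 0.005], [0.054, 0.999, -0.001], [-0.005, -0.0, -1.0]]
ft_force: [-6.2, 5.2, 25.3]
width: 0.651
grasp_force: 37.0
```

Call:
carry_out([
  [[0,0,0,0,0,0.002,0.2],[0,0,0,0,0,0.002,0],[0,0,0,0,0,0.002,0],[0,0,0,0,0,0.03,0],[0,0,0,0,0,0.07,0],[0,0,0,0,0,0.08,0]],
])

```text
time: 23.05
position: [0.5007, -0.1322, 0.2117]
eef_rot: [[-0.999, 0.054, 0.004], [0.054, 0.999, -0.002], [-0.004, -0.002, -1.0]]
ft_force: [1.3, -0.0, 0.4]
width: 0.995
grasp_force: 0.0
```

```bash
python3 - <<'E'
from m import *
a=snap('top','t5.png');moved(['D','col'],'t5.png')
E
```

```text
D shift px 0 0 score 0.997
col shift px -1 0 score 0.419
```

Call:
carry_out([
  [[0,0,4,-0.004,0.048,0,0],[0,0,8.2,-0.008,0.096,0,0],[0,0,8.2,-0.012,0.144,0,0],[0,0,8.2,-0.016,0.192,0,0],[0,0,8.2,-0.02,0.24,0,0],[0,0,8.2,-0.025,0.288,0,0],[0,0,8.2,-0.03,0.336,-0.02,0],[0,0,8.2,-0.034,0.38,-0.04,0],[0,0,8.2,-0.038,0.425,-0.06,0],[0,0,8.2,-0.042,0.465,-0.07,0]],
])

```text
time: 24.1
position: [0.4558, 0.335, 0.1353]
eef_rot: [[-0.996, -0.089, -0.003], [-0.089, 0.996, -0.002], [0.003, -0.001, -1.0]]
ft_force: [-0.2, 0.3, -0.3]
width: 1.0
grasp_force: 0.0
```

Call:
carry_out([
  [[0,0,0,0,0.016,-0.03,0],[0,0,0,0,0.016,-0.06,0],[0,0,0,0,0.016,-0.08,0],[0,0,0,0,0.016,-0.08,0]],
])

```text
time: 24.5
position: [0.4552, 0.3484, 0.0544]
eef_rot: [[-0.996, -0.089, -0.006], [-0.089, 0.996, -0.003], [0.006, -0.003, -1.0]]
ft_force: [-0.2, 0.6, -0.0]
width: 1.001
grasp_force: 0.0
```

Call:
carry_out([
  [[0,0,0,0.0005,0.0005,-0.03,0],[0,0,0,0.0005,0.0005,-0.048,0],[0,0,0,0.0005,0.0005,-0.048,0],[0,0,0,0.0005,0.0005,-0.048,0]],
])

```text
time: 24.9
position: [0.4582, 0.3499, 0.011]
eef_rot: [[-0.996, -0.089, 0.0], [-0.089, 0.996, 0.0], [-0.0, 0.0, -1.0]]
ft_force: [1.1, -0.0, -0.1]
width: 1.0
grasp_force: 0.0
```

Call:
carry_out([
  [[0,0,0,0,0,0,0.2],[0,0,0,0,0,0,0.4],[0,0,0,0,0,0,0.6],[0,0,0,0,0,0,0.6],[0,0,0,0,0,0,0.6],[0,0,0,0,0,0,0.6]],
])

```text
time: 25.5
position: [0.4586, 0.3502, 0.0117]
eef_rot: [[-0.996, -0.089, 0.002], [-0.089, 0.996, 0.001], [-0.002, 0.001, -1.0]]
ft_force: [0.1, -0.7, 5.7]
width: 0.65
grasp_force: 31.1
```

Call:
carry_out([
  [[0,0,0,0,0,0.03,0.6],[0,0,0,0,0,0.07,0.6],[0,0,0,0,0,0.115,0.6],[0,0,0,0,0,0.16,0.6],[0,0,-4,0.002,-0.02,0.2,0.6],[0,0,-8.2,0.006,-0.065,0.203,0.6],[0,0,-8.2,0.01,-0.11,0.203,0.6],[0,0,-8.2,0.014,-0.155,0.203,0.6],[0,0,-8.2,0.018,-0.2,0.203,0.6],[0,0,-8.2,0.022,-0.245,0.203,0.6]],
])

```text
time: 26.5
position: [0.4795, 0.1032, 0.214]
eef_rot: [[-0.999, 0.054, 0.001], [0.054, 0.999, -0.0], [-0.001, 0.0, -1.0]]
ft_force: [0.9, 0.1, -1.2]
width: 0.648
grasp_force: 34.2
```

Call:
carry_out([
  [[0,0,0,0.004,-0.045,0,0.6],[0,0,0,0.008,-0.09,0,0.6],[0,0,0,0.012,-0.135,0,0.6],[0,0,0,0.016,-0.18,0,0.6],[0,0,0,0.018,-0.215,0,0.6],[0,0,0,0.0195,-0.2364,0,0.6],[0,0,0,0.0195,-0.2364,0,0.6],[0,0,0,0.0195,-0.2364,0,0.6],[0,0,0,0.0195,-0.2364,0,0.6]],
])

```text
time: 27.4
position: [0.4992, -0.1307, 0.2135]
eef_rot: [[-0.999, 0.053, 0.0], [0.053, 0.999, 0.0], [-0.0, 0.0, -1.0]]
ft_force: [-0.4, 0.9, -1.2]
width: 0.65
grasp_force: 34.2
```

Call:
carry_out([
  [[0,0,0,0.0005,-0.0005,-0.025,0.6],[0,0,0,0.0005,-0.0005,-0.034,0.6],[0,0,0,0.0005,-0.0005,-0.039,0.6],[0,0,0,0.0005,-0.0005,-0.042,0.6],[0,0,0,0.0005,-0.0005,-0.044,0.6],[0,0,0,0.0005,-0.0005,-0.046,0.6],[0,0,0,0.0005,-0.0005,-0.048,0.6],[0,0,0,0.0005,-0.0005,-0.05,0.6],[0,0,0,0.0005,-0.0005,-0.051,0.6]],
])

```text
time: 28.3
position: [0.5008, -0.1316, 0.1653]
eef_rot: [[-0.999, 0.053, 0.005], [0.053, 0.999, -0.0], [-0.005, 0.0, -1.0]]
ft_force: [-6.2, 7.0, 31.2]
width: 0.65
grasp_force: 38.0
```

Call:
carry_out([
  [[0,0,0,0,0,0,0.6],[0,0,0,0,0,0,0.6],[0,0,0,0,0,0,0.6],[0,0,0,0,0,0,0.6],[0,0,0,0,0,0,0.6],[0,0,0,0,0,0,0.6],[0,0,0,0,0,0,0.6],[0,0,0,0,0,0,0.6]],
])

```text
time: 29.1
position: [0.5007, -0.1315, 0.1653]
eef_rot: [[-0.999, 0.053, 0.005], [0.053, 0.999, -0.0], [-0.005, 0.0, -1.0]]
ft_force: [-4.7, 6.1, 21.4]
width: 0.648
grasp_force: 37.2
```

Call:
carry_out([
  [[0,0,0,0,0,0.002,0.2],[0,0,0,0,0,0.002,0],[0,0,0,0,0,0.002,0],[0,0,0,0,0,0.03,0],[0,0,0,0,0,0.06,0],[0,0,0,0,0.05,0.06,0],[0,0,0,0,0.1,0.05,0],[0,0,0,0,0.15,0.03,0],[0,0,0,0,0.2,0,0],[0,0,0,0,0.25,0,0]],
])

```text
time: 30.1
position: [0.4986, 0.1076, 0.1611]
eef_rot: [[-0.998, 0.055, -0.003], [0.055, 0.998, -0.001], [0.003, -0.001, -1.0]]
ft_force: [0.7, -0.5, -0.7]
width: 0.999
grasp_force: 0.0
```

Call:
carry_out([
  [[0,0,8,0.02,0.04,0,0],[0,0,16,0.04,0.08,0,0],[0,0,16.5,0.04,0.08,0,0],[0,0,16.5,0.04,0.08,0,0]],
])

```text
time: 30.5
position: [0.5397, 0.1871, 0.1626]
eef_rot: [[-0.972, -0.233, -0.002], [-0.233, 0.972, -0.001], [0.002, -0.0, -1.0]]
ft_force: [-0.1, 0.4, -0.6]
width: 0.999
grasp_force: 0.0
```

```bash
python3 - <<'E'
from m import *
a=snap('top','t6.png');b=snap('side','s6.png');moved(['col'],'t6.png');s=robot.observe();print(s['position'],s['eef_rot'][:,0],s['time'])
c=np.zeros((600,800,3),np.uint8)
x=cv2.resize(b[140:290,250:400],(600,600),interpolation=cv2.INTER_CUBIC);c[:,:600]=x
c[:200,600:]=cv2.resize(a[200:260,315:375],(200,200));c[250:450,600:]=cv2.resize(a[220:280,255:315],(200,200))
cv2.imwrite('pics/c8.png',c)
E
```

```text
col shift px 0 0 score 0.996
[0.5395 0.1857 0.1632] [-0.9731 -0.2302  0.001 ] 30.6
```

View pics/c8.png

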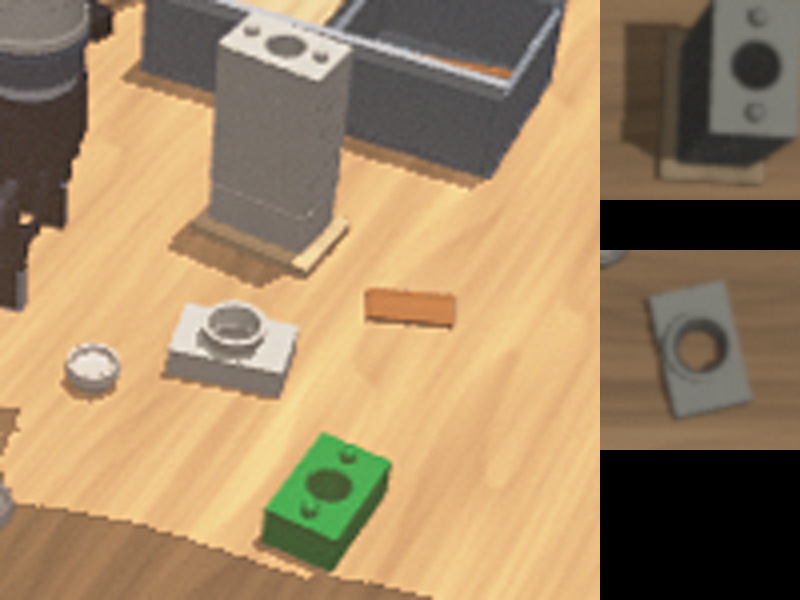

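Stack of four stands square, all seams closed. The collar has not moved (top-crop centre about (700,348)). Now to the collar.

Call:
carry_out([
  [[0,0,0,-0.022,-0.04,0,0],[0,0,0,-0.043,-0.08,0,0],[0,0,0,-0.065,-0.12,0,0],[0,0,0,-0.086,-0.159,-0.02,0],[0,0,0,-0.086,-0.159,-0.05,0],[0,0,0,-0.086,-0.159,-0.08,0],[0,0,0,-0.086,-0.159,-0.08,0],[0,0,0,-0.086,-0.159,-0.08,0]],
])

```text
time: 31.4
position: [0.4535, 0.0267, 0.0842]
eef_rot: [[-0.973, -0.23, -0.0], [-0.23, 0.973, -0.0], [0.0, 0.0, -1.0]]
ft_force: [0.2, 1.2, 0.9]
width: 1.0
grasp_force: 0.0
```

Call:
carry_out([
  [[0,0,0,0,0,-0.04,0],[0,0,0,0,0,-0.07,0],[0,0,0,0,0,-0.079,0],[0,0,0,0,0,-0.079,0],[0,0,0,0,0,-0.079,0.2],[0,0,0,0,0,-0.079,0.4],[0,0,0,0,0,-0.079,0.6],[0,0,0,0,0,-0.079,0.6],[0,0,0,0,0,-0.079,0.6],[0,0,0,0,0,-0.079,0.6]],
])

```text
time: 32.4
position: [0.455, 0.0273, 0.0062]
eef_rot: [[-0.973, -0.232, 0.003], [-0.232, 0.973, -0.0], [-0.003, -0.001, -1.0]]
ft_force: [-0.5, -0.2, 7.2]
width: 0.649
grasp_force: 30.3
```

Call:
carry_out([
  [[0,0,0,0,0,0.03,0.6],[0,0,0,0,0,0.07,0.6],[0,0,0,0,0,0.115,0.6],[0,0,0,0,0,0.16,0.6],[0,0,0,0,0,0.205,0.6],[0,0,-4,0,0,0.24,0.6],[0,0,-8,0.01,-0.035,0.24,0.6],[0,0,-12,0.02,-0.07,0.24,0.6],[0,0,-16.5,0.03,-0.105,0.24,0.6],[0,0,-16.5,0.04,-0.14,0.24,0.6]],
])

```text
time: 33.4
position: [0.494, -0.1138, 0.2458]
eef_rot: [[-0.998, 0.056, 0.002], [0.056, 0.998, -0.001], [-0.002, -0.001, -1.0]]
ft_force: [0.5, 0.6, -0.5]
width: 0.645
grasp_force: 34.3
```

Call:
carry_out([
  [[0,0,0,0.005,-0.019,0,0.6],[0,0,0,0.005,-0.019,0,0.6],[0,0,0,0.005,-0.019,0,0.6],[0,0,0,0.005,-0.019,0,0.6],[0,0,0,0.005,-0.019,0,0.6]],
])

```text
time: 33.9
position: [0.4987, -0.1307, 0.245]
eef_rot: [[-0.999, 0.053, 0.001], [0.053, 0.999, -0.0], [-0.001, -0.0, -1.0]]
ft_force: [-0.3, -0.3, -1.0]
width: 0.649
grasp_force: 34.3
```

Call:
carry_out([
  [[0,0,0,0.0015,-0.0005,-0.025,0.6],[0,0,0,0.0015,-0.0005,-0.037,0.6],[0,0,0,0.0015,-0.0005,-0.041,0.6],[0,0,0,0.0015,-0.0005,-0.044,0.6],[0,0,0,0.0015,-0.0005,-0.046,0.6],[0,0,0,0.0015,-0.0005,-0.048,0.6],[0,0,0,0.0015,-0.0005,-0.05,0.6],[0,0,0,0.0015,-0.0005,-0.052,0.6],[0,0,0,0.0015,-0.0005,-0.053,0.6]],
])

```text
time: 34.8
position: [0.5016, -0.132, 0.1938]
eef_rot: [[-0.999, 0.054, 0.005], [0.054, 0.999, -0.0], [-0.005, -0.0, -1.0]]
ft_force: [-1.5, 4.8, 22.7]
width: 0.648
grasp_force: 37.0
```

Call:
carry_out([
  [[0,0,0,0,0,0,0.6],[0,0,0,0,0,0,0.6],[0,0,0,0,0,0,0.6],[0,0,0,0,0,0,0.6],[0,0,0,0,0,0,0.6],[0,0,0,0,0,0,0.6],[0,0,0,0,0,0,0.6],[0,0,0,0,0,0,0.6],[0,0,0,0,0,0,0.6]],
])

```text
time: 35.7
position: [0.5015, -0.1319, 0.1939]
eef_rot: [[-0.999, 0.054, 0.005], [0.054, 0.999, -0.0], [-0.005, -0.0, -1.0]]
ft_force: [0.6, 3.8, 15.9]
width: 0.644
grasp_force: 36.2
```

Call:
carry_out([
  [[0,0,0,0,0,0.001,0.2],[0,0,0,0,0,0.001,0],[0,0,0,0,0,0.001,0],[0,0,0,0,0,0.03,0],[0,0,0,0,0,0.07,0],[0,0,0,0,0.02,0.08,0],[0,0,0,0,0.07,0.08,0],[0,0,0,0,0.12,0.08,0],[0,0,0,0,0.17,0.08,0],[0,0,0,0,0.22,0.08,0]],
])

```text
time: 36.7
position: [0.5, 0.0895, 0.2714]
eef_rot: [[-0.998, 0.055, -0.0], [0.055, 0.998, -0.0], [0.0, -0.0, -1.0]]
ft_force: [1.4, 0.0, 0.2]
width: 1.002
grasp_force: 0.0
```

Call:
carry_out([
  [[0,0,0,0,0.05,0,0],[0,0,0,0,0.1,0,0],[0,0,0,0,0.15,0,0],[0,0,0,0,0.2,0,0],[0,0,0,0,0.2,0,0]],
])

```text
time: 37.2
position: [0.4995, 0.2929, 0.2704]
eef_rot: [[-0.999, 0.049, -0.001], [0.049, 0.999, 0.001], [0.001, 0.0, -1.0]]
ft_force: [-1.2, -0.5, -0.4]
width: 1.001
grasp_force: 0.0
```

```bash
python3 - <<'E'
from m import *
a=snap('top','t7.png');b=snap('side','s7.png')
c=np.zeros((600,800,3),np.uint8)
c[:420,:400]=a[:,100:500];c[:600,400:]=cv2.resize(b[120:270,270:370],(400,600),interpolation=cv2.INTER_CUBIC)
cv2.imwrite('pics/c9.png',c)
E
```

```text
(no output)
```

View pics/c9.png

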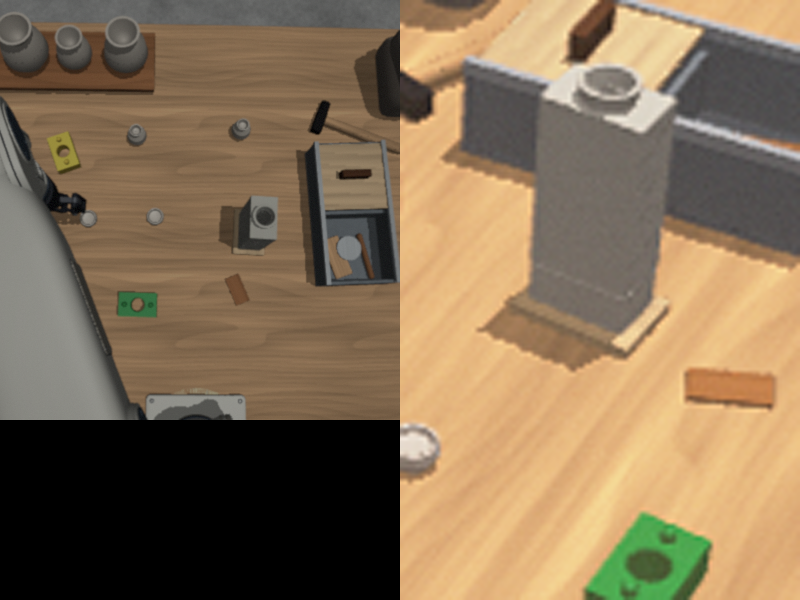

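The cover is shut (strip at (454,174) in the top view), the collar sits home with all seams closed, and the pots in view stand upright.

```bash
python3 -c "
from cell import robot
print(robot.close_job())"
```

```text
the job is handed in; nothing more can be done
None
```

The job is handed in at about 37 s of the 210 s: the clay cover was shut first, then all four sections present and the pouring collar were pressed home in one square stack with no visible gaps. Grip stayed under 40 N on the plaster; pot5 was the one pot I did not see in the last pictures.

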